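# Draw the safety bolt of the hardware chest

### The job

The lid of the pink chest is locked by a notched slide bolt with a spring safety catch. Taking hold of nothing and lifting nothing, press the red catch flap down with one fingertip and, keeping it down all the way, push the brass tab of the bolt with the other fingertip until the bolt is drawn fully back out of its keep. Then let go, so that the catch springs up again and locks the bolt open; leave the things standing on and around the chest where they are.

Things in the scene. Friction and masses are not known exactly. Their poses are not given: they have to be found in the camera images.
- chest: Pale pink chest with a wooden top, fixed to the bench, its top 120 mm up. Origin at bench height below the bolt's centre line, z up. The bolt lies along its y axis (x = 0), opening to +y; the red catch is on the -x side. Top: x -135 to 165, y -133 to 215 mm. Above the top: bolt bar 16 mm wide, 17 high; guides 22 high at y -60 to -46 and 71 to 85; keep 22 high at y -91 to -69.
- bolt (a joint): Slide of the bolt in m: 0 = home in the keep, 0.042 = drawn fully back on its stop (chest +y). About 3 N of friction; it stays where left. The bar has four notches 14 mm apart, the last one at the stop; the catch's tooth drops into whichever is under it and then the bolt can move only some 2.5 mm either way. In the last notch it is locked open.
- bolt_tab (a point): Centre of the top of the brass tab standing up from the bolt: 22 mm wide (chest x), 12 mm thick (chest y), top 44 mm above the chest's top and 27 mm above the bar. Moves with the bolt; pushed on its -y face it draws the bolt back. Behind that face, 25 mm of bare bar up to the guide. Axes as the chest.
- catch (a joint): Angle of the spring safety catch in rad: 0 = up (tooth in a notch, bolt locked), 0.40 = flap fully down on its stop; grows as the flap is pressed. From about 0.22 the tooth is clear of the bar and the bolt slides. A spring lifts it: about 3 N at the middle of the flap starts it, about 7 N holds it at the stop.
- catch_pad (a point): Middle of the upper face of the red flap, 90 mm long along chest y (45 mm each way, for a fingertip to slide along) and 25 mm wide, hinged on a rod parallel to the bolt on its +x side. At rest 38 mm above the chest's top, 51 mm to the -x side of the bolt's centre line, sloping 0.3 rad, outer edge higher. 6 mm down frees the bolt, 11 mm is the stop; level at 8 mm down. Turns with the flap.
- catch_rod (a point): Middle of the catch's pivot rod, parallel to the bolt and 24 mm to its -x side, 26 mm above the chest's top; its sleeve is 10 mm thick. The rod ends in two steel ears, 32 mm high, at chest y -60 and 65 mm. The steel pawl arm, 29 mm high at rest, crosses from the rod to the bolt at chest y 45 to 55 mm, clear of the tab's travel. Axes as the chest.
- wax_tin: Loose yellow tin of wax standing on the chest's top on the +x side of the bolt, 66 mm across, 30 mm high. Origin at the centre of its underside.
- screwdriver: Loose screwdriver with an orange handle, 150 mm long, lying on the chest's top on the +x side of the bolt, roughly along the chest's y. Origin at the underside of its middle; its x axis runs along the blade.
- planter: Loose blue glazed plant pot, 120 mm across, 105 mm high, on the bench beyond the chest's +y end. Origin at the centre of its underside.
- finial: Loose turned chair finial painted yellow, 44 mm across, 100 mm high, standing on the bench beyond the chest's -y end. Origin at the centre of its underside.
Things that resemble listed ones, but are neither listed nor needed, are in the scene too. Leave any grey or purple look-alike of the wax_tin alone.

How it is judged:
By the outcome, as a careful person would: the job done as asked, in the order asked, and still so for the second after the job is handed in, with the robot touching nothing.
It also fails if it takes over 34 s, if anything falls off the work surface, if the arm or the gripper's body presses on something with over 40 N, if the wrist force passes 120 N, or if a joint passes its speed limit or range.

### The arm

A 6-joint arm with a two-finger parallel gripper is mounted at the origin on the work surface. World frame = base frame: x ahead of the robot, y to its left, z up, the work surface at z = 0. Lengths are in m, angles in rad, forces in N, time in s.
With the tool pointing down it reaches from about 0.35 to 0.775 m from the base axis. Payload 5.5 kg.
Tool frame: the origin (TCP) lies midway between the tips of the shut fingers; the grasp point (between the pads) lies grip_point_offset behind it (grip_point_offset is the distance from the TCP to the grasp point, in m); z points along the fingers, y is the direction in which the jaws open and shut (so a half turn about z gives the same grasp; the last joint's range is limited). The gripper opens to 85 mm and grips with 20 to 120 N. Pads are 22 mm wide; open, the fingers measure 114 mm over their backs; the gripper's body (76 mm by 85 mm) begins 54 mm behind the grasp point. The pads swing forward as they close: fully open they stand 13 mm farther back than shut.
Start: joints at [-1.256, 0.313, 0.046, 1.304, 0, 1.431], TCP at [0.253, -0.517, 0.231] pointing down, gripper open.
Joint ranges: [-2.76, 2.76], [-0.86, 1.69], [-1.03, 1.26], [-2.2, 2.34], [-1.47, 1.5], [-3.14, 3.14]. Speed limits (rad/s): [2.57, 2.57, 3.14, 3.14, 3.14, 3.14].

### API

Orientations are given as a unit quaternion [w, x, y, z].
In Python, from workcell import * gives the robot as it stands.
- The arm moves only by the tool send_rows, never from a script. Its argument "series" is one flat list of numbers, 7 for each row, row after row: the shift along the tool's x, y, z in cm, then the turn, a rotation vector about the tool's x, y, z in degrees, then the opening, from 0 (shut) to 1 (fully open). A call has 1 to 10 rows; each row is the pose to reach, as a shift and turn from the pose commanded when the call began, along the tool's axes at that moment; what a row does not reach only later rows make up. A row lasts 1/12 s, in which the tool goes at most 41.7 mm and 7.16 degrees, less where a joint would pass 70% of its speed; a pose out of reach is approached as far as the arm can. A call with a gripper value outside its range is refused whole. The fingers move at their own pace and stop on an object; "newtons" is the grip in N (left out, the last holds). Time passes only in rows, so rows that repeat a pose let the fingers close. It gives the time, the measured TCP pose, the force and the opening at its end, in the units of the state.
- get_state(): the state, without advancing time (a new reading comes with each control period).
- read_camera(name): name is "side" or "top"; returns the picture (384x512x3 uint8, blue, green, red); there is no depth.
- camera_info(name): a dict with "K" (3x3 intrinsics, pixels), "D" ([k1, k2, p1, p2, k3] as OpenCV has them; the pictures are not rectified), "xyz" and "attitude" of the camera in the world. Camera axes: x right, y down, z forward; pixel columns grow to the right and rows downward; lengths in m; the calibration is good to about 2 mm. A picture is of the moment at which its call begins. camera_info takes no time and is no camera call.
- hand_in(): hands the job in, once; it reports no verdict.
Trained networks look in the newest picture that a camera, given by its name, has taken for a name from the list of things; names that differ only in an ending like _2 or _b are one class to them, and where a whole thing is asked for, a point or a joint stands for the part that bears it (a point fixed in the world has none). Each returns a list of dicts, best first, with "p" (0 to 1); they miss things now and then, are a little off and sometimes report something else, mostly with a low value. They report only what shows in the picture. A call takes as long as a camera call. They do not tell look-alikes from the thing itself.
- silhouettes(camera, label): "pixels" (384x512 bool, what is visible of it) and "box" ([left, top, width, height] in pixels, round what is visible of it).
The state is a dict: "clock": time; "joint_pos": joint angles; "qvel": joint speeds; "tau": joint torques, N m; "tcp_pos": TCP position; "orientation": TCP orientation; "wrist_force": force on the tool from outside, world axes, zero at the start; "ft_torque": the same for the moment, N m; "finger_gap": finger opening in m.
Only numpy, scipy, OpenCV 4.12 (cv2) and the standard library are available. Lean on these libraries where they do the work, as an engineer would, in place of code of your own. Each camera call takes 0.05 s, during which the arm holds its last target. There are 200 camera calls.

## Working session

There is one attempt and no reset: what is moved stays moved. The work goes in short steps, Python scripts to look and compute and a tool call to move; the robot and the scene stay as the last step left them, time stands still between calls to the robot, and variables do not carry over. Pictures are saved under pics/ and viewed, about 8 in all and at most 12, crops included, and the job is handed in when it is done.

Besides the shell and the picture viewer there is one more tool, called after "Call:" as name(argument=value, ...), one argument or row to a line, values as JSON. send_rows: Moves the arm, as the interface text tells. Its arguments: {"type":"object","properties":{"series":{"type":"array"},"newtons":{"type":"number"}},"required":["series"]}

```bash
mkdir -p pics; ls; python3 - <<'E'
from workcell import *
import cv2
s=get_state();print(s)
for c in("side","top"):
    i=camera_info(c);print(c,i)
    cv2.imwrite(f"pics/{c}0.png",read_camera(c))
    for l in("bolt_tab","catch_pad","chest","wax_tin","screwdriver","planter","finial"):
        print(l,[(round(d["p"],2),d["box"]) for d in silhouettes(c,l)][:3])
E
```

```text
pics
{'clock': 0.0, 'joint_pos': array([-1.25559680e+00,  3.13993747e-01,  4.49646936e-02,  1.30359778e+00,
        1.49112845e-05,  1.43122334e+00]), 'qvel': array([-7.85138599e-04, -1.17032254e-03, -2.33442353e-03, -4.14911944e-04,
       -1.04084927e-03, -1.48450702e-05]), 'tau': array([-7.11296543e-04, -4.80628252e+01,  2.98531562e+01,  1.96856959e-02,
       -1.07660874e-04, -4.21638106e-06]), 'tcp_pos': array([ 0.25242102, -0.51605716,  0.23040682]), 'orientation': array([-9.12381743e-04,  9.74258537e-01,  2.25431730e-01, -7.28413240e-05]), 'wrist_force': array([-0.08011142,  0.44133255,  0.48710264]), 'ft_torque': array([0.03858539, 0.03833529, 0.082205  ]), 'finger_gap': 0.08553264611688187}
side {'K': array([[407.9853597 ,   0.        , 249.98560011],
       [  0.        , 407.9853597 , 193.48119903],
       [  0.        ,   0.        ,   1.        ]]), 'D': array([-0.13260923,  0.        ,  0.        ,  0.        ,  0.        ]), 'xyz': array([1.28689019, 0.72450092, 0.84776265]), 'attitude': array([-0.1676429 ,  0.31683783,  0.83897901, -0.40941894])}
bolt_tab [(0.79, [217
[... 466 characters left out ...]
 , 188.95024809],
       [  0.        ,   0.        ,   1.        ]]), 'D': array([-0.07369002,  0.        ,  0.        ,  0.        ,  0.        ]), 'xyz': array([0.48898881, 0.04585511, 1.1758832 ]), 'attitude': array([-0.04735223,  0.7131409 , -0.69730384,  0.05436162])}
bolt_tab [(0.78, [274.3, 196.2, 59.9, 7.6])]
catch_pad [(0.9, [288.6, 199.5, 46.2, 26.2])]
chest [(0.58, [227.5, 144.0, 132.3, 114.1])]
wax_tin [(0.81, [381.4, 235.2, 21.2, 23.1]), (0.73, [303.8, 118.8, 19.9, 24.2]), (0.66, [358.0, 189.6, 22.6, 23.5])]
screwdriver [(0.62, [256.7, 137.9, 8.8, 46.6])]
planter [(0.73, [290.3, 200.8, 44.0, 24.2]), (0.59, [181.4, 191.8, 40.3, 44.6])]
finial [(0.68, [358.6, 161.9, 18.8, 16.7])]
```

```bash
python3 - <<'E'
import cv2
a=cv2.imread("pics/top0.png")[90:280,150:420]; b=cv2.imread("pics/side0.png")[120:290,130:350]
cv2.imwrite("pics/a.png",cv2.resize(a,(810*98//100,570*98//100),interpolation=cv2.INTER_CUBIC)); cv2.imwrite("pics/b.png",cv2.resize(b,None,fx=3.5,fy=3.5,interpolation=cv2.INTER_CUBIC))
E
```

```text
(no output)
```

View pics/a.png

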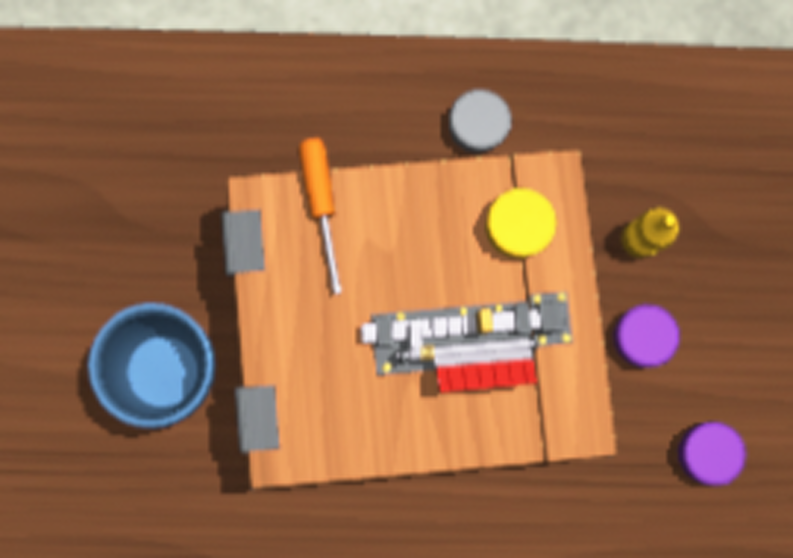

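View pics/b.png

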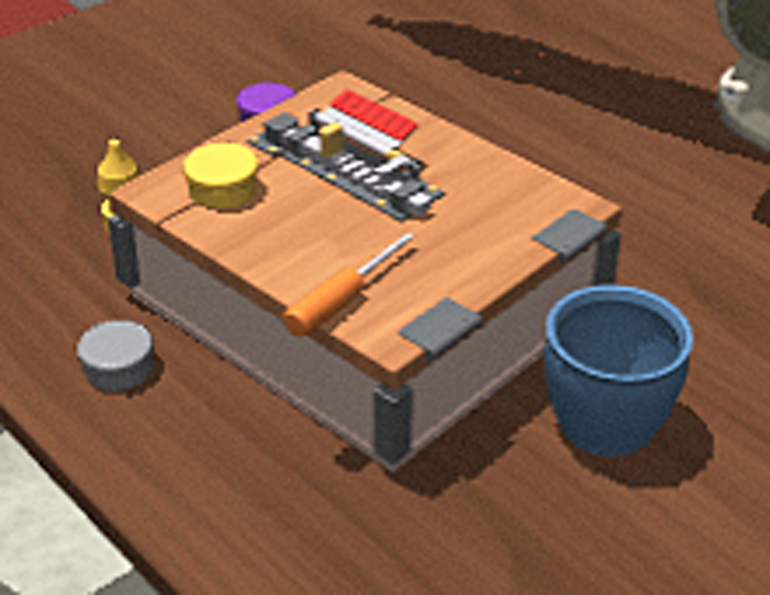

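The top view shows the chest with +y to picture left and +x up. Tab is at about crop (487,318), flap at (438–536, 357–392), yellow tin at (521,222), and the screwdriver upper left. The side view agrees. Next I'll fit the chest pose from both.

```bash
cat > h.py <<'E'
from workcell import *
import numpy as np, cv2
from scipy.spatial.transform import Rotation as R
from scipy.optimize import least_squares
def q(a): return R.from_quat([a[1],a[2],a[3],a[0]])
def proj(c,P):
    i=camera_info(c); r=q(i["attitude"]).inv(); P=np.atleast_2d(P)
    return cv2.projectPoints(P,r.as_rotvec(),-r.apply(i["xyz"]),i["K"],i["D"])[0][:,0]
def tow(p,P):
    c,s=np.cos(p[2]),np.sin(p[2]); P=np.atleast_2d(P)
    return np.c_[p[0]+c*P[:,0]-s*P[:,1],p[1]+s*P[:,0]+c*P[:,1],P[:,2]]
def ray(c,uv,z):
    i=camera_info(c); n=cv2.undistortPoints(np.array([[uv]],float),i["K"],i["D"])[0,0]
    d=q(i["attitude"]).apply([*n,1]); return i["xyz"]+d*(z-i["xyz"][2])/d[2]
E
python3 - <<'E'
from h import *
C=np.array([[.165,.215,.12],[.165,-.133,.12],[-.135,-.133,.12],[-.135,.215,.12]])
k=793/270
t=np.array([[228,178],[581,151],[616,453],[250,488]])/k+[150,90]
s=np.array([[398,380],[112,200],[342,70],[620,212]])/3.5+[130,120]
f=lambda p:np.r_[(proj("top",tow(p,C))-t).ravel(),(proj("side",tow(p,C))-s).ravel()]
r=least_squares(f,[.45,0,0]);print(r.x,np.degrees(r.x[2]),r.fun.round(1))
p=r.x;np.save("p.npy",p)
inv=lambda w:(R.from_euler("z",-p[2]).apply(w-[p[0],p[1],0])*1000).round(1)
T=lambda uv,z:inv(ray("top",np.array(uv)/k+[150,90],z)); S=lambda uv,z:inv(ray("side",np.array(uv)/3.5+[130,120],z))
print("tab",T((487,318),.164),S((331,128),.164))
for u in((438,365),(530,357),(536,383),(438,392)):print("flap",T(u,.158))
print("tin",T((521,222),.15),"keep",T((571,320),.142),"bar end",T((362,333),.13))
E
```

```text
[ 0.6115009  -0.10595801  0.10887802] 6.238251034801161 [-1.2 -0.5 -1.1 -1.  -0.2  0.6 -0.4  0.1 -1.  -1.7 -1.6 -2.  -0.  -0.1
  1.2 -1.4]
tab [  0.8 -17.  164. ] [  0.2 -14.2 164. ]
flap [-37.8  31.6 158. ]
flap [-38.  -53.8 158. ]
flap [-62.2 -56.6 158. ]
flap [-62.4  34.1 158. ]
tin [ 90.1 -61.7 150. ] keep [  -5.7 -100.   142. ] bar end [  0.4  96.5 130. ]
```

```bash
cat > goto.py <<'E'
import sys
from h import *
# usage: chest x y z (mm) -> shift in tool axes cm, turn deg
p=np.load("p.npy"); t=np.array(sys.argv[1:4],float)/1000
s=get_state(); o=q(s["orientation"]); w=tow(p,t)[0]
G=R.from_euler("z",p[2]+np.pi/2)*R.from_euler("x",np.pi)
print("clock",s["clock"],"shift cm",(o.inv().apply(w-s["tcp_pos"])*100).round(2),"turn",(o.inv()*G).as_rotvec(degrees=True).round(2))
c=R.from_euler("z",-p[2]).apply(s["tcp_pos"]-[p[0],p[1],0])*1000
print("tcp chest mm",c.round(1),"F",s["wrist_force"].round(2),"gap",s["finger_gap"].round(4),"j",s["joint_pos"].round(2),"world",w)
E
python3 goto.py -25.5 -36 215
```

```text
clock 0.8 shift cm [ 46.66 -18.6    1.63] turn [ 1.000e-02  1.000e-02 -7.018e+01]Traceback (most recent call last):
  File "goto.py", line 9, in <module>
    print("tcp chest mm",c.round(1),"F",s["wrist_force"].round(2),"gap",s["finger_gap"].round(4),"j",s["joint_pos"].round(2),"world",w)
                                                                        ^^^^^^^^^^^^^^^^^^^^^
AttributeError: 'float' object has no attribute 'round'
```

Call:
send_rows(
  series=[46.6, -18.6, 1.6, 0, 0, -70.2, 0.43, 46.6, -18.6, 1.6, 0, 0, -70.2, 0.43, 46.6, -18.6, 1.6, 0, 0, -70.2, 0.43, 46.6, -18.6, 1.6, 0, 0, -70.2, 0.43, 46.6, -18.6, 1.6, 0, 0, -70.2, 0.43, 46.6, -18.6, 1.6, 0, 0, -70.2, 0.43, 46.6, -18.6, 1.6, 0, 0, -70.2, 0.43, 46.6, -18.6, 1.6, 0, 0, -70.2, 0.43, 46.6, -18.6, 1.6, 0, 0, -70.2, 0.43, 46.6, -18.6, 1.6, 0, 0, -70.2, 0.43],
)

```text
clock: 1.63
tcp_pos: [0.5334, -0.2062, 0.2182]
orientation: [0.0, 0.665, 0.747, 0.0]
wrist_force: [1.1, -1.0, 0.1]
finger_gap: 0.0367
```

```bash
sed -i 's/s\["finger_gap"\].round(4)/round(s["finger_gap"],4)/' goto.py; python3 goto.py -25.5 -36 200
```

```text
clock 1.6333 shift cm [5.48 6.34 1.82] turn [0.03 0.03 0.37]
tcp chest mm [-88.6 -91.2 218.2] F [ 1.06 -1.01  0.11] gap 0.0367 j [-0.51  0.31  0.01  1.27 -0.    0.95] world [ 0.59006376 -0.14451575  0.2       ]
```

Call:
send_rows(
  series=[5.5, 6.3, 1.8, 0, 0, 0, 0.43, 5.5, 6.3, 1.8, 0, 0, 0, 0.43, 5.5, 6.3, 1.8, 0, 0, 0, 0.43, 5.5, 6.3, 1.8, 0, 0, 0, 0.43, 5.5, 6.3, 1.8, 0, 0, 0, 0.43],
)

```text
clock: 2.05
tcp_pos: [0.5886, -0.1463, 0.1998]
orientation: [-0.0, 0.667, 0.745, -0.0]
wrist_force: [-0.3, -0.3, 0.5]
finger_gap: 0.0368
```

```bash
python3 - <<'E'
from h import *
p=np.load("p.npy")
a=read_camera("top");b=read_camera("side");cv2.imwrite("pics/t1.png",a);cv2.imwrite("pics/s1.png",b)
print(silhouettes("top","bolt_tab")[:1] and silhouettes("top","bolt_tab")[0]["box"])
x=cv2.resize(a[160:260,250:370],(600,500),interpolation=cv2.INTER_CUBIC);y=cv2.resize(b[130:190,190:270],(640,480),interpolation=cv2.INTER_CUBIC)
for P in ([0,-15,164],[-51,-11,158]): # predicted
    for c,im,o,k in(("top",x,(250,160),5),("side",y,(190,130),8)):
        u=(proj(c,tow(p,np.array(P)/1000))[0]-o+.5)*k; cv2.circle(im,tuple(map(int,u)),3,(255,0,255),-1)
cv2.imwrite("pics/c.png",x);cv2.imwrite("pics/d.png",y)
E
python3 goto.py -25.5 -36 170
```

```text
[274.2, 196.1, 49.5, 8.9]
clock 2.25 shift cm [0.32 0.21 3.06] turn [ 0.03  0.03 -0.11]
tcp chest mm [-27.7 -39.2 200.6] F [ 0.72 -0.13  0.75] gap 0.0367 j [-0.38  0.38  0.07  1.26 -0.    1.09] world [ 0.59006376 -0.14451575  0.17      ]
```

View pics/c.png

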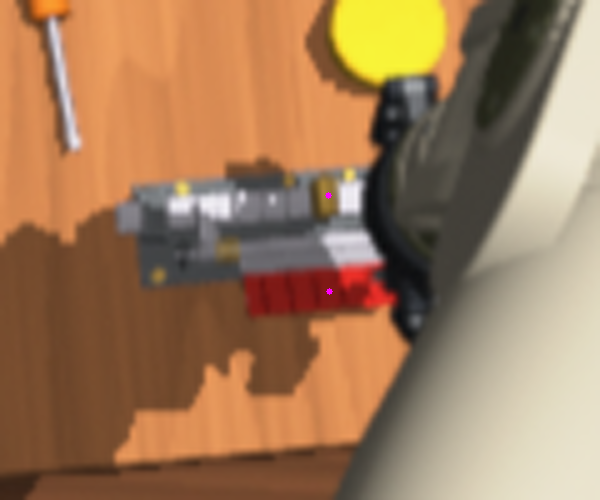

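View pics/d.png

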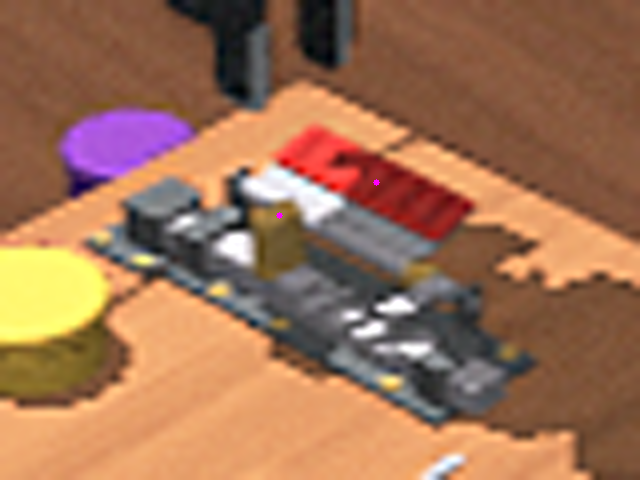

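Prediction and picture agree within about 1 mm on tab and flap. Side crop: the near finger's bottom corner is at about (248,106), the far one at about (330,66). I'll check tip height from that.

```bash
python3 - <<'E'
from h import *
p=np.load("p.npy")
for x in(-9,-2,5,12):
  for z in(195,201,207): print(x,z,((proj("side",tow(p,np.array([x,-28,z])/1000))[0]-[190,130]+.5)*8).round(0), "far",((proj("side",tow(p,np.array([-55-x+9-9,-28,z])/1000))[0]-[190,130]+.5)*8).round(0))
E
```

```text
-9 195 [271. 127.] far [337.  92.]
-9 201 [270. 113.] far [337.  79.]
-9 207 [270. 100.] far [337.  66.]
-2 195 [258. 133.] far [349.  86.]
-2 201 [258. 120.] far [349.  72.]
-2 207 [257. 107.] far [349.  59.]
5 195 [245. 140.] far [361.  79.]
5 201 [245. 127.] far [361.  66.]
5 207 [244. 113.] far [361.  53.]
12 195 [232. 147.] far [373.  73.]
12 201 [232. 134.] far [373.  60.]
12 207 [231. 120.] far [373.  47.]
```

Call:
send_rows(
  series=[0.3, 0.2, 2.0, 0, 0, 0, 0.43, 0.3, 0.2, 4.0, 0, 0, 0, 0.43, 0.3, 0.2, 4.2, 0, 0, 0, 0.43, 0.3, 0.2, 4.2, 0, 0, 0, 0.43, 0.3, 0.2, 4.2, 0, 0, 0, 0.43],
)

```text
clock: 2.67
tcp_pos: [0.5904, -0.1441, 0.159]
orientation: [0.0, 0.668, 0.744, 0.0]
wrist_force: [0.4, 0.2, 0.3]
finger_gap: 0.0371
```

```bash
python3 goto.py -25.5 -36 142.5
```

```text
clock 2.6667 shift cm [-0.04 -0.04  1.65] turn [ 0.03  0.02 -0.05]
tcp chest mm [-25.1 -35.6 159. ] F [0.44 0.22 0.34] gap 0.0371 j [-0.37  0.4  -0.    1.17 -0.    1.09] world [ 0.59006376 -0.14451575  0.1425    ]
```

Force steps downward.

Call:
send_rows(
  series=[0, 0, 0.5, 0, 0, 0, 0.43, 0, 0, 0.7, 0, 0, 0, 0.43, 0, 0, 0.7, 0, 0, 0, 0.43, 0, 0, 0.7, 0, 0, 0, 0.43],
)

```text
clock: 3.0
tcp_pos: [0.5907, -0.1439, 0.1519]
orientation: [0.001, 0.668, 0.745, -0.0]
wrist_force: [-2.0, -3.4, 5.6]
finger_gap: 0.0368
```

Call:
send_rows(
  series=[0, 0, 0.3, 0, 0, 0, 0.43, 0, 0, 0.3, 0, 0, 0, 0.43, 0, 0, 0.3, 0, 0, 0, 0.43, 0, 0, 0.3, 0, 0, 0, 0.43],
)

```text
clock: 3.33
tcp_pos: [0.5906, -0.1438, 0.1491]
orientation: [0.001, 0.668, 0.745, -0.0]
wrist_force: [-1.8, -3.9, 6.7]
finger_gap: 0.0365
```

Call:
send_rows(
  series=[0, 0, 0.3, 0, 0, 0, 0.43, 0, 0, 0.3, 0, 0, 0, 0.43, 0, 0, 0.3, 0, 0, 0, 0.43, 0, 0, 0.3, 0, 0, 0, 0.43],
)

```text
clock: 3.67
tcp_pos: [0.5904, -0.1438, 0.1467]
orientation: [0.001, 0.668, 0.745, -0.0]
wrist_force: [-4.7, -2.5, 9.5]
finger_gap: 0.0368
```

```bash
python3 - <<'E'
from h import *
b=read_camera("side");cv2.imwrite("pics/s2.png",b)
cv2.imwrite("pics/e.png",cv2.resize(b[130:190,190:270],(800,600),interpolation=cv2.INTER_CUBIC))
print(get_state()["ft_torque"])
E
python3 goto.py -25.5 -36 142.5
```

```text
[-0.45699597  1.074225    0.06012072]
clock 3.7167 shift cm [-0.07 -0.04  0.42] turn [0.03 0.1  0.01]
tcp chest mm [-25.1 -35.3 146.7] F [-4.23 -2.54 10.7 ] gap 0.0367 j [-0.37  0.41 -0.02  1.14 -0.    1.09] world [ 0.59006376 -0.14451575  0.1425    ]
```

View pics/e.png

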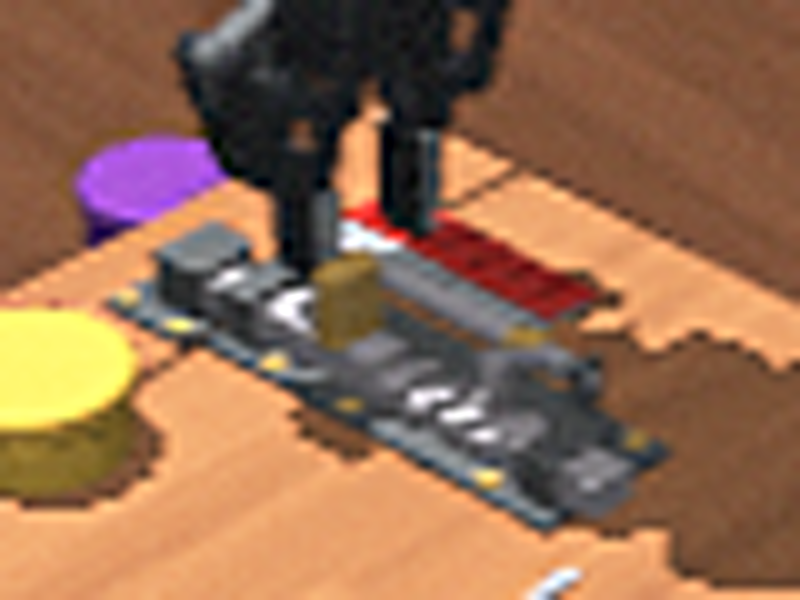

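The picture shows one finger on the flap at (410,230), with the flap partly down, and the other behind the tab with a gap, left of (340,290). Going deeper.

Call:
send_rows(
  series=[-0.05, 0, 0.2, 0, 0, 0, 0.43, -0.05, 0, 0.2, 0, 0, 0, 0.43, -0.05, 0, 0.2, 0, 0, 0, 0.43],
)

```text
clock: 3.97
tcp_pos: [0.5904, -0.1439, 0.1463]
orientation: [0.001, 0.667, 0.745, -0.0]
wrist_force: [-7.0, 1.5, 18.3]
finger_gap: 0.0361
```

Call:
send_rows(
  series=[0, 0, 0.15, 0, 0, 0, 0.43, 0, 0, 0.15, 0, 0, 0, 0.43, 0, 0, 0.15, 0, 0, 0, 0.43],
)

```text
clock: 4.22
tcp_pos: [0.5905, -0.1439, 0.1461]
orientation: [0.002, 0.667, 0.745, 0.0]
wrist_force: [-9.7, 0.8, 24.9]
finger_gap: 0.0369
```

The force rises steeply at TCP z 146.2, so the flap is on its stop. I'll ease off slightly and push.

Call:
send_rows(
  series=[0, 0, -0.25, 0, 0, 0, 0.43, 0, 0, -0.25, 0, 0, 0, 0.43, 0, 0, -0.25, 0, 0, 0, 0.43],
)

```text
clock: 4.47
tcp_pos: [0.5904, -0.1439, 0.1465]
orientation: [0.001, 0.667, 0.745, -0.0]
wrist_force: [-6.3, 0.3, 14.0]
finger_gap: 0.037
```

Call:
send_rows(
  series=[0.2, 0, 0, 0, 0, 0, 0.43, 0.4, 0, 0, 0, 0, 0, 0.43, 0.6, 0, 0, 0, 0, 0, 0.43, 0.8, 0, 0, 0, 0, 0, 0.43, 1.0, 0, 0, 0, 0, 0, 0.43, 1.0, 0, 0, 0, 0, 0, 0.43],
)

```text
clock: 4.97
tcp_pos: [0.591, -0.1373, 0.1469]
orientation: [0.004, 0.668, 0.744, -0.001]
wrist_force: [-2.3, -9.4, 10.6]
finger_gap: 0.0367
```

```bash
python3 goto.py -25.5 10 147
```

```text
clock 4.9667 shift cm [ 3.89 -0.17 -0.05] turn [ 0.19  0.46 -0.07]
tcp chest mm [-23.8 -28.9 146.9] F [-2.3  -9.42 10.58] gap 0.0367 j [-0.36  0.4  -0.03  1.13 -0.01  1.11] world [ 0.58506526 -0.09878813  0.147     ]
```

Call:
send_rows(
  series=[0.2, 0, 0, 0, 0, 0, 0.43, 0.4, 0, 0, 0, 0, 0, 0.43, 0.6, 0, 0, 0, 0, 0, 0.43, 0.6, 0, 0, 0, 0, 0, 0.43],
)

```text
clock: 5.3
tcp_pos: [0.5906, -0.1314, 0.1469]
orientation: [0.004, 0.668, 0.744, -0.001]
wrist_force: [-3.0, -9.4, 9.8]
finger_gap: 0.0364
```

Moves freely at steady force, so the bolt is sliding. Continuing.

Call:
send_rows(
  series=[0.3, 0, 0, 0, 0, 0, 0.43, 0.6, 0, 0, 0, 0, 0, 0.43, 0.9, 0, 0, 0, 0, 0, 0.43, 1.2, 0, 0, 0, 0, 0, 0.43, 1.5, 0, 0, 0, 0, 0, 0.43, 1.8, 0, 0, 0, 0, 0, 0.43, 2.1, 0, 0, 0, 0, 0, 0.43, 2.4, 0, 0, 0, 0, 0, 0.43, 2.7, 0, 0, 0, 0, 0, 0.43, 2.7, 0, 0, 0, 0, 0, 0.43],
)

```text
clock: 6.13
tcp_pos: [0.5878, -0.1043, 0.147]
orientation: [0.004, 0.668, 0.744, -0.001]
wrist_force: [-2.5, -9.9, 11.3]
finger_gap: 0.0366
```

```bash
python3 goto.py -25.5 10 147
```

```text
clock 6.1333 shift cm [ 0.57 -0.21 -0.01] turn [ 0.24  0.45 -0.07]
tcp chest mm [-23.4   4.2 147. ] F [-2.46 -9.93 11.28] gap 0.0366 j [-0.31  0.39 -0.06  1.12 -0.01  1.16] world [ 0.58506526 -0.09878813  0.147     ]
```

Call:
send_rows(
  series=[0.3, 0, 0, 0, 0, 0, 0.43, 0.5, 0, 0, 0, 0, 0, 0.43, 0.5, 0, 0, 0, 0, 0, 0.43],
)

```text
clock: 6.38
tcp_pos: [0.5874, -0.1004, 0.147]
orientation: [0.005, 0.668, 0.744, -0.002]
wrist_force: [-0.6, -13.2, 10.8]
finger_gap: 0.0368
```

Call:
send_rows(
  series=[0.2, 0, 0, 0, 0, 0, 0.43, 0.3, 0, 0, 0, 0, 0, 0.43, 0.3, 0, 0, 0, 0, 0, 0.43],
)

```text
clock: 6.63
tcp_pos: [0.5874, -0.1002, 0.147]
orientation: [0.007, 0.669, 0.743, -0.004]
wrist_force: [-1.8, -21.0, 9.2]
finger_gap: 0.0369
```

Call:
send_rows(
  series=[0.2, 0, 0, 0, 0, 0, 0.43, 0.3, 0, 0, 0, 0, 0, 0.43, 0.3, 0, 0, 0, 0, 0, 0.43],
)

```text
clock: 6.88
tcp_pos: [0.5874, -0.1, 0.1472]
orientation: [0.009, 0.67, 0.742, -0.005]
wrist_force: [-1.1, -29.0, 7.9]
finger_gap: 0.0369
```

Hard stop reached after about 42 mm of push. Ease the push, then lift so the catch springs up.

Call:
send_rows(
  series=[-0.4, 0, 0, 0, 0, 0, 0.43, -0.7, 0, 0, 0, 0, 0, 0.43, -0.7, 0, 0, 0, 0, 0, 0.43, -0.7, 0, -0.5, 0, 0, 0, 0.43, -0.7, 0, -1.2, 0, 0, 0, 0.43, -0.9, 0, -2.0, 0, 0, 0, 0.43, -1.2, 0, -4, 0, 0, 0, 0.43, -1.2, 0, -7, 0, 0, 0, 0.43, -1.2, 0, -10, 0, 0, 0, 0.43, -1.2, 0, -10, 0, 0, 0, 0.43],
)

```text
clock: 7.72
tcp_pos: [0.5886, -0.1023, 0.2503]
orientation: [0.004, 0.667, 0.745, 0.002]
wrist_force: [-0.4, -0.0, 1.0]
finger_gap: 0.0369
```

Call:
send_rows(
  series=[-4, -3, 0, 0, 0, 0, 0.43, -8, -6, 0, 0, 0, 0, 0.43, -12, -9, 0, 0, 0, 0, 0.43, -16, -12, 0, 0, 0, 0, 0.43, -20, -15, 0, 0, 0, 0, 0.43, -24, -15, 0, 0, 0, 0, 0.43, -28, -15, 0, 0, 0, 0, 0.43, -28, -15, 0, 0, 0, 0, 0.43, -28, -15, 0, 0, 0, 0, 0.43],
)

```text
clock: 8.47
tcp_pos: [0.4667, -0.4026, 0.2428]
orientation: [0.001, 0.67, 0.743, -0.0]
wrist_force: [-0.1, 0.6, 0.6]
finger_gap: 0.0364
```

```bash
python3 - <<'E'
from h import *
p=np.load("p.npy")
a=read_camera("top");b=read_camera("side")
x=cv2.resize(a[160:240,260:360],(500,400),interpolation=cv2.INTER_CUBIC);y=cv2.resize(b[130:190,190:270],(533,400),interpolation=cv2.INTER_CUBIC)
for c,im,o,k in(("top",x,(260,160),5),("side",y,(190,130),400/60)):
    u=(proj(c,tow(p,[0,.027,.164]))[0]-o+.5)*k; cv2.circle(im,tuple(map(int,u)),2,(255,0,255),-1)
z=np.zeros((400,790,3),np.uint8)
cv2.imwrite("pics/f.png",cv2.resize(np.hstack([x,y]),(800,310)))
a0=cv2.imread("pics/top0.png");d=cv2.absdiff(a,a0).max(2)>60
print("changed px left of x=345:",d[:,:345].sum(), get_state()["wrist_force"])
for l in("wax_tin","screwdriver","planter","finial"):print(l,[(round(e["p"],2),e["box"]) for e in silhouettes("top",l)][:3])
E
```

```text
changed px left of x=345: 1555 [-1.19947829  0.77765753 -0.18444328]
wax_tin [(0.88, [382.6, 235.3, 21.2, 22.0]), (0.82, [357.1, 190.2, 24.9, 20.6]), (0.71, [303.2, 120.1, 22.3, 22.1])]
screwdriver [(0.85, [252.1, 138.5, 15.9, 53.1])]
planter [(0.64, [180.2, 193.7, 41.7, 41.2]), (0.5, [289.6, 201.0, 41.2, 22.5])]
finial [(0.79, [358.4, 162.2, 22.3, 17.8])]
```

View pics/f.png

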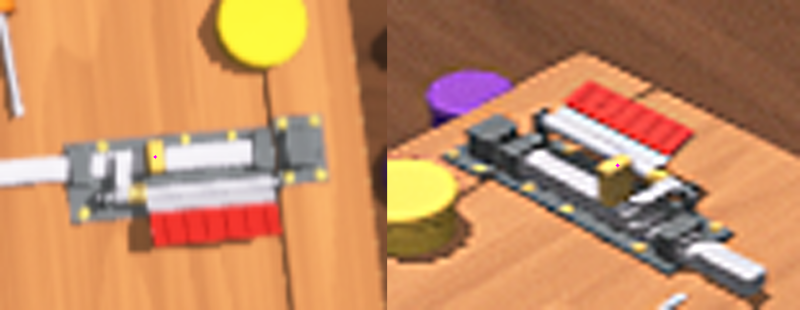

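The tab sits on the predicted fully-drawn point in both views. Checking numerically that the flap is back at rest and nothing else moved.

```bash
python3 - <<'E'
from h import *
def cen(im,lo,hi,roi):
    x,y,w,h=roi; m=cv2.inRange(cv2.cvtColor(im[y:y+h,x:x+w],cv2.COLOR_BGR2HSV),lo,hi); v,u=np.nonzero(m); return len(u),(u.mean()+x).round(2),(v.mean()+y).round(2),u.min()+x,u.max()+x,v.min()+y,v.max()+y
for c,rf,rt,rs in(("top",(285,195,60,40),(312,150,32,32),(240,130,35,65)),("side",(215,130,45,40),(175,155,35,35),(205,185,50,45))):
    new=read_camera(c)
    for n,im in(("before",cv2.imread(f"pics/{c}0.png")),("after",new)):
        print(c,n,"flap",*cen(im,(0,180,120),(4,255,255),rf),"| tin",*cen(im,(24,150,120),(34,255,255),rt),"| scr",*cen(im,(8,225,150),(18,255,255),rs))
E
```

```text
<stdin>:3: RuntimeWarning: Mean of empty slice.
  ret = ret.dtype.type(ret / rcount)
Traceback (most recent call last):
ValueError: zero-size array to reduction operation minimum which has no identity
```

```bash
python3 - <<'E'
from h import *
def cen(im,lo,hi,roi):
    x,y,w,h=roi; m=cv2.inRange(cv2.cvtColor(im[y:y+h,x:x+w],cv2.COLOR_BGR2HSV),lo,hi); v,u=np.nonzero(m)
    return (len(u),(u.mean()+x).round(2),(v.mean()+y).round(2)) if len(u) else ("none",)
for c,rf,rt,rs in(("top",(285,195,60,40),(312,150,32,32),(240,130,35,65)),("side",(215,130,45,40),(175,155,35,35),(205,185,50,45))):
    new=read_camera(c)
    for n,im in(("before",cv2.imread(f"pics/{c}0.png")),("after",new)):
        print(c,n,"flap",*cen(im,(0,180,80),(5,255,255),rf),"| tin",*cen(im,(24,150,120),(34,255,255),rt),"| scr",*cen(im,(8,215,120),(18,255,255),rs))
E
```

```text
top before flap 265 315.34 217.81 | tin 400 327.5 165.05 | scr 49 255.47 149.29
top after flap 265 315.42 217.8 | tin 402 327.5 165.04 | scr 42 255.05 150.36
side before flap 142 236.32 152.41 | tin 23 192.65 167.13 | scr none
side after flap 139 236.19 152.36 | tin 17 193.76 167.82 | scr none
```

```bash
python3 -c "
from workcell import *
print(get_state()['clock']);print(hand_in())"
```

```text
8.9167
the job is handed in; nothing more can be done
None
```

The bolt is drawn fully back and the catch has sprung up again. I handed the job in at 8.9 s. One fingertip pressed the red flap to its stop and was eased slightly but kept down. The other pushed the brass tab until it met a hard stop, about 42 mm of bolt travel. Then I lifted off and moved the arm clear.

**Bolt:** in both camera views the tab sits on the predicted fully-drawn point, at chest y of about +27 mm.

**Catch:** the flap's image position and area match those before the move to within about 0.1 px, so it is up. I had no direct reading of the catch angle. That the tooth is in the last notch follows from the flap being at rest height and the bolt on its stop.

**Surroundings:** the wax tin did not move in the top view, and the network boxes for the finial, planter and look-alikes agree within about 2 px, except for one false finial hit in the first side picture. The screwdriver's orange patch shifted by 0.4 to 1 px on a patch of 40 to 50 px. I take that as noise because the fingers never came near it. My side-view colour masks for the tin and screwdriver caught too few pixels to be useful.

**Forces:** the highest I saw were about 25 N down on the flap stop and 29 N sideways at the bolt stop, both at the fingertips. The wrist force read about zero after release.

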